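Snug the specimen carrier with the cam clamp on the microscope table

ROBOT

A 6-joint arm with a two-finger parallel gripper is mounted at the origin on the work surface. World frame = base frame: x ahead of the robot, y to its left, z up, the work surface at z = 0. Lengths are in m, angles in degrees, forces in N, time in s.
With the tool pointing down it reaches from about 0.275 to 0.775 m from the base axis. Payload 14.6 kg.
Tool frame: the origin (TCP) lies on the centre line of the jaws, within the pads' length; the fingertips stand 14 mm ahead of it and the grasp point (between the pads) lies 5 mm behind it; z points along the fingers, y is the direction in which the jaws open and shut (so a half turn about z gives the same grasp; the last joint's range is limited). The gripper opens to 85 mm and grips with 20 to 120 N. Pads are 22 mm wide; open, the fingers measure 114 mm over their backs; the gripper's body (76 mm by 85 mm) begins 54 mm behind the grasp point. The pads swing forward as they close: fully open they stand 13 mm farther back than shut.
Start: joints at [-77.939, 15.075, -2.767, 72.158, 0, 81.102], TCP at [0.188, -0.49, 0.245] pointing down, gripper open.
Joint ranges: [-151.79, 151.79], [-50.71, 97.33], [-67.44, 78.34], [-121.81, 120.89], [-77.56, 73.72], [-180, 180]. Speed limits (degrees/s): [108.29, 108.29, 147.25, 159.86, 180, 180].

INTERFACE

Orientations are given as [roll, pitch, yaw] about the fixed x, y, z axes, in that order (R = Rz(yaw) Ry(pitch) Rx(roll)).
In Python, from station import bot gives the robot as it stands.
- The arm moves only by the shell command python3 -m pendant 'ROWS' [OPENING] [FORCE]. ROWS is JSON, a list of rows, each an object with "linear": the shift along the world's x, y, z in units of 30 mm (1.0 is 30 mm), a list of three; "rot": the turn, a rotation vector about the world's x, y, z in units of 8 degrees (1.0 is 8 degrees), a list of three. A call has 1 to 8 rows; each row is the pose to reach, as a shift and turn from the pose measured when the call began; what a row does not reach only later rows make up. A row lasts 1/8 s, in which the tool goes at most 62.5 mm and 10.7 degrees, less where a joint would pass 70% of its speed; a pose out of reach is approached as far as the arm can. A call with a gripper value outside its range is refused whole. OPENING is the opening, from 0 (shut) to 1 (fully open), set as the call begins (- or left out, the last holds). The fingers move at their own pace and stop on an object; FORCE is the grip in N (left out, the last holds). Time passes only in rows, so rows that repeat a pose let the fingers close. It gives the time, the measured TCP pose, the force and the opening at its end, in the units of the state.
- bot.sense(): the state, without advancing time (a new reading comes with each control period).
- bot.capture(name): name is "scene" or "top" or "wrist"; returns a dict with "color" (480x640x3 uint8, blue, green, red), "camera_matrix" (3x3 intrinsics, pixels), "k1" (the pictures are not rectified: a ray, as slopes to the right and down, at radius r is drawn at 1 + k1 r^2 times it, then the intrinsics apply), "origin" and "orientation" of the camera in the world. Camera axes: x right, y up, looking along -z (the intrinsics and any distortion apply to the point x, -y, -z); pixel columns grow to the right and rows downward; lengths in m; the calibration is good to about 2 mm. A picture is of the moment at which its call begins. There is no depth.
- bot.sign_off(): hands the job in, once; it reports no verdict.
The state is a dict: "time": time; "joint_positions": joint angles; "joint_vel": joint speeds; "joint_torque": joint torques, N m; "eef_pos": TCP position; "eef_rot": TCP orientation; "contact_force": force on the tool from outside, world axes, zero at the start; "moment": the same for the moment, N m; "width": finger opening in m.
Only numpy, scipy, OpenCV 4.12 (cv2) and the standard library are available. Lean on these libraries where they do the work, as an engineer would, in place of code of your own. Each camera call takes 0.05 s, during which the arm holds its last target.

TASK

One of the two cam clamps on the breadboard has the specimen carrier (the metal slab with a round white chamber on it) lying loose in it. Turn that clamp's lever counter-clockwise, seen from above, just far enough that the cam takes up the gap and presses the carrier against the sprung stop, with the stop's pad pushed in about half way and never all the way in, and let go of it like that. Leave the lever of the empty clamp alone.

Things in the scene. Friction and masses are not known exactly. Their poses are not given: they have to be found in the camera images.
- lever_knob (a point): Loaded clamp's handle: upright black post 18 mm across, 50 mm tall, on a steel lever arm (16 mm wide, top 41 mm above the table). Point: centre of its top, 91 mm above the table, 90 mm from the pivot. It stays where left; turning takes about 4 N at the post, 8 N with the pad pressed. Counter-clockwise from above tightens: 30 to 85 degrees from the start are needed, more is possible but too far.
- cam_pivot (a point): On that lever's vertical pivot axis, at the top of the black base plate (110 x 230 x 12 mm). y axis: along the plate from cam to carrier to stop. A disc (radius 28 mm, centre 18 mm off the pivot) turns under the lever. The carrier, a loose aluminium slab 60 x 70 x 22 mm with a white ring 48 mm across on top, lies between disc and stop, between low rails, and slides along y when the disc pushes.
- stop_pad (a joint): Travel of that clamp's stop pad, m: 0 free, 0.012 all the way in. The white pad (50 wide, 18 high, 6 mm thick) stands 12 mm off a grey metal block (60 x 40 x 30 mm, at the plate's end opposite the lever) on two steel pins, facing the carrier; the pins come out at the back. Its spring gives 5 N free, 17 N all the way in. Once the carrier touches, 10 degrees of lever push it in 2 to 3 mm.
- spare_knob (a point): Centre of the top of the same handle post on the second, empty clamp (same size and shape, no carrier in it): not to be moved.

How it is judged (in metres and radians):
At the end, for the whole second after the job is handed in: The lever has been let go and the cam holds the carrier against the sprung stop, with the pad at rest and pushed in between 2 and 10 mm of its 12 mm (value of joint stop_pad between 0.002 and 0.01 m and velocity of joint stop_pad between -0.005 and 0.005 m/s); the robot touches nothing.
It fails at once if the stop pad is driven all the way in (more than 11.3 mm): the cam is overrun (value of joint stop_pad above 0.0113 m).
It fails at once if the handle of the empty clamp is moved more than 20 mm (distance of spare_knob from where it was at the start of the episode above 0.02 m).
It also fails if it takes over 35 s, if anything falls off the work surface, if the arm or the gripper's body presses on something with over 40 N, if the wrist force passes 120 N, or if a joint passes its speed limit or range.

## Working session

There is one attempt and no reset: what is moved stays moved. The work goes in short steps, Python scripts to look and compute and a shell command to move; the robot and the scene stay as the last step left them, time stands still between calls to the robot, and variables do not carry over. Pictures are saved under pics/ and viewed, and the job is handed in when it is done.

```bash
ls; mkdir -p pics; python3 - <<'E'
from station import bot
import cv2
for n in ("scene","top","wrist"):
    c=bot.capture(n); cv2.imwrite(f"pics/{n}0.png",c["color"]); print(n,c["camera_matrix"],c["k1"],c["origin"],c["orientation"])
s=bot.sense(); print(s)
E
```

```text
pics
scene [[579.00518077   0.         331.52617295]
 [  0.         579.00518077 238.43189112]
 [  0.           0.           1.        ]] -0.177258038022233 [ 1.45580425 -0.39122168  0.80939462] [54.35905544  1.04221223 66.63564443]
top [[593.51116427   0.         320.56587069]
 [  0.         593.51116427 240.94287839]
 [  0.           0.           1.        ]] -0.051873909059236216 [0.41746279 0.02262174 1.14974707] [  4.5338618    0.27542964 -90.60294546]
wrist [[362.61434957   0.         326.62519243]
 [  0.         362.61434957 241.06657504]
 [  0.           0.           1.        ]] -0.03766562643789456 [ 0.26400716 -0.4600438   0.37211203] [-1.81061838e+01  6.35029475e-02 -6.90079058e+01]
{'time': 0.15, 'joint_positions': array([-7.79367421e+01,  1.50920133e+01, -2.79458114e+00,  7.21586845e+01,
        4.90245796e-04,  8.11015091e+01]), 'joint_vel': array([-0.06616042, -0.03917926,  0.1697051 , -0.01153717,  0.04373988,
       -0.07774384]), 'joint_torque': array([ 2.33208797e-03, -6.37823153e+01,  3.84647870e+01,  1.05892294e-02,
       -2.39675692e-04,  1.16943272e-05]), 'eef_pos': array([ 0.1877678 , -0.4900634 ,  0.24494563]), 'eef_rot': array([-1.79955342e+02, -7.48829209e-03,  2.09617457e+01]), 'contact_force': array([-0.24647015,  0.38253479, -0.10207409]), 'moment': array([-0.01646083,  0.00583052, -0.00053196]), 'width': 0.0853090066034055}
```

View pics/top0.png

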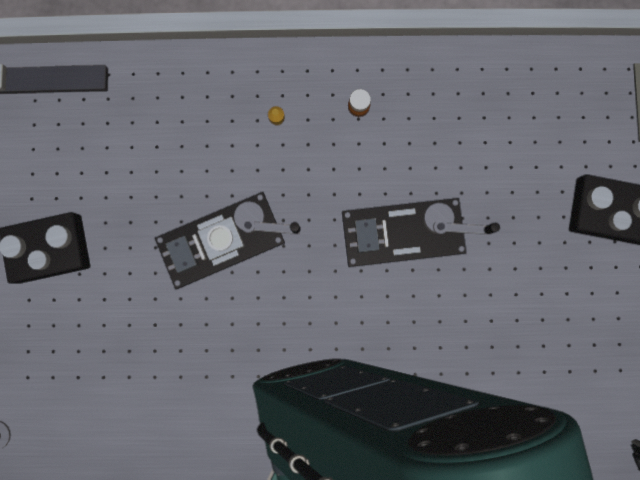

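View pics/scene0.png

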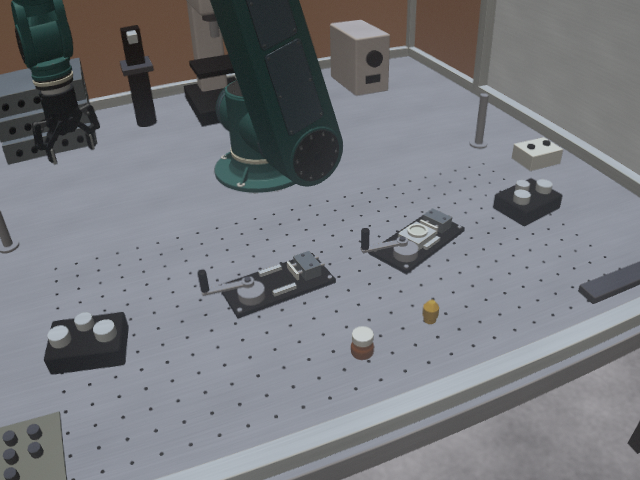

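The top view shows the loaded clamp on the left, with its ring at about (220,238), pivot at about (249,226) and knob at about (295,228). The empty clamp is on the right, with its knob at about (491,228). Next I'll zoom in and measure.

```bash
cat > h.py <<'E'
import numpy as np, cv2
from scipy.spatial.transform import Rotation as R
def ray(c,uv):
    K=c["camera_matrix"];k=c["k1"]
    p=cv2.undistortPoints(np.array([[uv]],float),K,np.array([k,0,0,0,0.]))[0,0]
    d=R.from_euler('xyz',c["orientation"],degrees=True).apply([p[0],-p[1],-1.])
    return np.array(c["origin"]),d
def onz(c,uv,z):
    o,d=ray(c,uv); return o+d*(z-o[2])/d[2]
def two(c1,u1,c2,u2):
    o1,d1=ray(c1,u1);o2,d2=ray(c2,u2)
    t=np.linalg.lstsq(np.c_[d1,-d2],o2-o1,rcond=None)[0]
    a=o1+d1*t[0];b=o2+d2*t[1]; return (a+b)/2,np.linalg.norm(a-b)
def proj(c,P):
    q=R.from_euler('xyz',c["orientation"],degrees=True).inv().apply(np.array(P)-c["origin"])
    q=np.array([q[0],-q[1],-q[2]]); x=q[:2]/q[2]; x=x*(1+c["k1"]*(x@x)); K=c["camera_matrix"]
    return K[:2,:2]@x+K[:2,2]
E
python3 - <<'E'
from station import bot
import cv2
c=bot.capture("top")["color"]; cv2.imwrite("pics/topz.png",cv2.resize(c[180:300,145:305],None,fx=5,fy=5,interpolation=cv2.INTER_CUBIC))
c=bot.capture("scene")["color"]; cv2.imwrite("pics/scz.png",cv2.resize(c[190:290,345:475],None,fx=6,fy=6,interpolation=cv2.INTER_CUBIC))
E
```

```text
(no output)
```

View pics/topz.png

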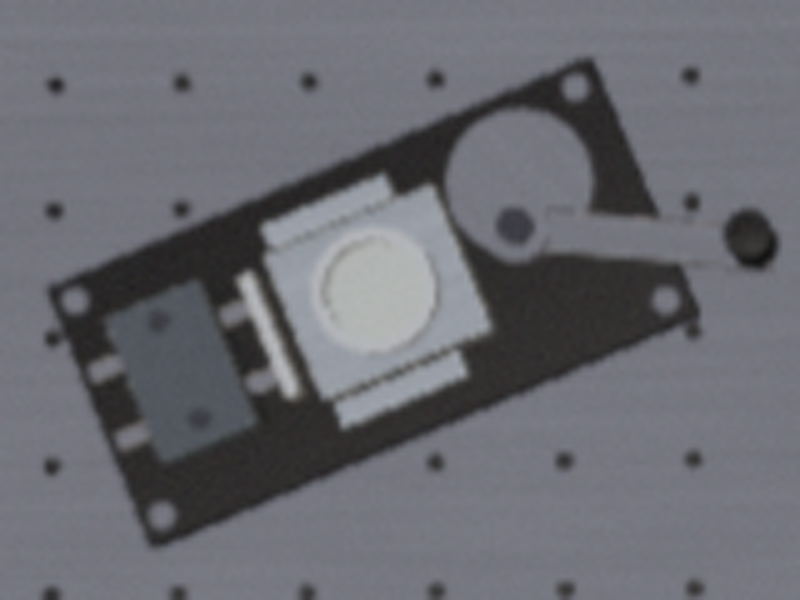

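View pics/scz.png

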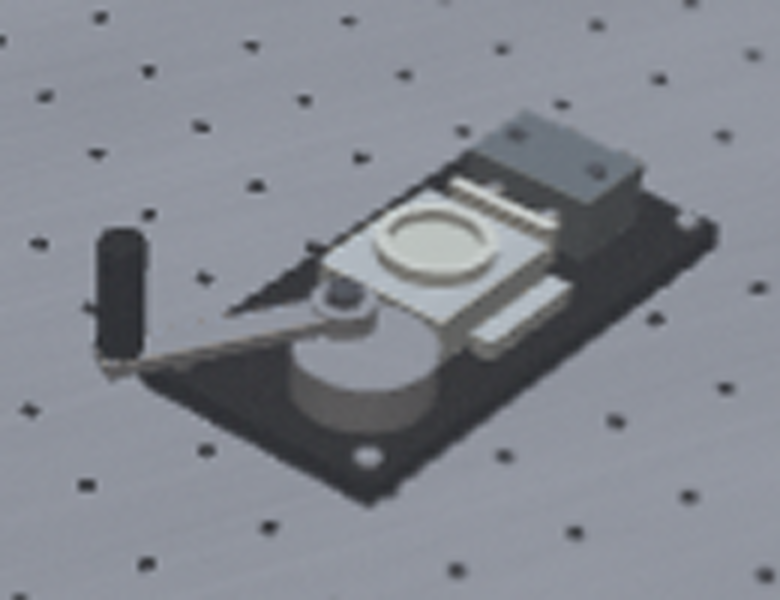

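```bash
python3 - <<'E'
from station import bot
from h import *
t=bot.capture("top");s=bot.capture("scene")
kt=(145+748/5,180+234/5);ks=(345+122/6,190+240/6)
pt=(145+515/5,180+226/5);ps=(345+346/6,190+293/6)
k=two(t,kt,s,ks);p=two(t,pt,s,ps);print("knob",k,onz(t,kt,.091),"piv",p,onz(t,pt,.045))
K=onz(t,kt,.091);P=onz(t,pt,p[0][2])
print(np.linalg.norm((K-P)[:2]),np.degrees(np.arctan2(*(K-P)[:2][::-1])))
cs=[onz(t,(145+a/5,180+b/5),.012) for a,b in((590,60),(698,312),(152,545),(50,288))]
for a,b in zip(cs,cs[1:]+cs[:1]): print(a,np.linalg.norm(a-b),np.degrees(np.arctan2(*(b-a)[:2][::-1])))
# carrier edge/pad gap: 
print(onz(t,(145+270/5,180+335/5),.022+.012), onz(t,(145+293/5,180+328/5),.034))
sp=(491.5,228);print("spare",onz(t,sp,.091))
E
```

```text
knob (array([0.52820535, 0.07430888, 0.08776746]), np.float64(0.002236312713953615)) [0.52741862 0.0731271  0.091     ] piv (array([0.53714999, 0.16446539, 0.04255286]), np.float64(0.0032450038910885166)) [0.53619015 0.16266705 0.045     ]
0.09030324400112902 -95.7418477608863
[0.60410734 0.13771054 0.012     ] 0.10676553344722693 -157.20777812483425
[0.50567852 0.09635059 0.012     ] 0.2278584455989667 112.56588495708375
[0.41823885 0.30676394 0.012     ] 0.10742561921846669 22.181452954584593
[0.5177142  0.34732152 0.012     ] 0.22671686653477188 -67.60053127189244
[0.49701074 0.25696126 0.034     ] [0.49957062 0.24823486 0.034     ]
spare [ 0.52145863 -0.28073469  0.091     ]
```

Both estimates agree with the given sizes. The knob is at (0.528, 0.073), the pivot at (0.537, 0.163), the radius 90 mm and the lever heading -96°. The plan is to straddle the post loosely with the jaws opening along the tangent, then drag it along the arc in small steps while watching the pad.

```bash
python3 -m pendant '[{"linear":[0.7,1.2,0],"rot":[0,0,0.5]},{"linear":[1.4,2.4,0],"rot":[0,0,1]},{"linear":[2.1,3.5,0],"rot":[0,0,1.5]},{"linear":[2.8,4.7,0],"rot":[0,0,2]},{"linear":[3.5,5.9,0],"rot":[0,0,2.5]},{"linear":[4.2,7.0,0],"rot":[0,0,3]},{"linear":[4.9,8.2,0],"rot":[0,0,3.5]},{"linear":[5.7,9.4,0],"rot":[0,0,4]}]' 0.45 20; python3 -m pendant '[{"linear":[0.7,1.2,0],"rot":[0,0,0.5]},{"linear":[1.4,2.4,0],"rot":[0,0,1]},{"linear":[2.1,3.5,0],"rot":[0,0,1.5]},{"linear":[2.8,4.7,0],"rot":[0,0,2]},{"linear":[3.5,5.9,0],"rot":[0,0,2.5]},{"linear":[4.2,7.0,0],"rot":[0,0,3]},{"linear":[4.9,8.2,0],"rot":[0,0,3.5]},{"linear":[5.6,9.4,0],"rot":[0,0,3.9]}]'; python3 - <<'E'
from station import bot
import numpy as np,cv2
s=bot.sense();print(s['eef_pos'],s['eef_rot'],s['width'],s['joint_positions'])
print((np.array([.528,.0735,.15])-s['eef_pos'])/.03,(84.3-s['eef_rot'][2])/8)
cv2.imwrite("pics/w1.png",bot.capture("wrist")["color"])
E
```

```text
time: 1.35
eef_pos: [0.3592, -0.2071, 0.2453]
eef_rot: [180.0, 0.0, 53.1]
contact_force: [0.0, 0.4, -0.5]
width: 0.0384
time: 2.35
eef_pos: [0.5278, 0.0763, 0.2453]
eef_rot: [180.0, 0.0, 84.4]
contact_force: [0.3, -0.4, -0.6]
width: 0.0385
[0.52778898 0.07628031 0.2453101 ] [1.79984550e+02 3.18014211e-03 8.43901060e+01] 0.03849944264748982 [-5.32104432e-01  1.58799279e+01 -1.61707724e+00  7.24878873e+01
 -4.53508474e-03  9.50777885e+01]
[ 0.00703392 -0.09267691 -3.17700347] -0.011263252799428969
```

View pics/w1.png

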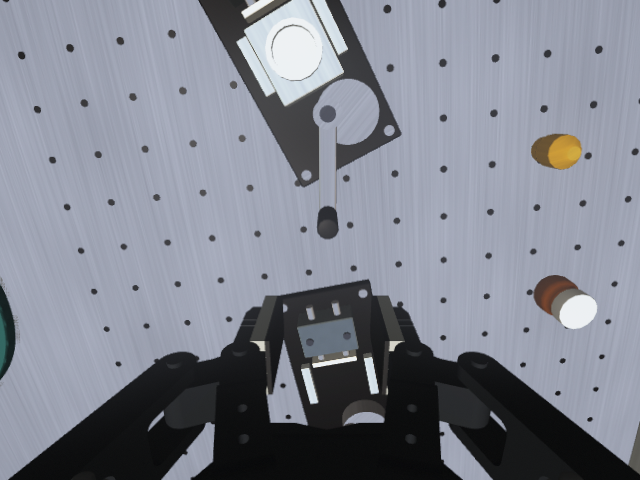

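The wrist view shows the loaded clamp's knob top at about (327,230), midway between the jaws sideways. I'll cross-check its position.

```bash
python3 - <<'E'
from station import bot
from h import *
w=bot.capture("wrist");print(onz(w,(327,230),.091),onz(w,(328,113),.045))
E
python3 -m pendant '[{"linear":[0,-0.1,-0.6]},{"linear":[0,-0.1,-1.2]},{"linear":[0,-0.1,-1.8]},{"linear":[0,-0.1,-2.4]},{"linear":[0,-0.1,-3.1]},{"linear":[0,-0.1,-3.1]}]'
```

```text
[0.53144721 0.07843996 0.091     ] [0.5407612  0.16872318 0.045     ]$[0]: bad value
```

```bash
python3 -m pendant '[{"linear":[0.05,0,-0.6],"rot":[0,0,0]},{"linear":[0.05,0,-1.2],"rot":[0,0,0]},{"linear":[0.05,0,-1.8],"rot":[0,0,0]},{"linear":[0.05,0,-2.4],"rot":[0,0,0]},{"linear":[0.05,0,-3.1],"rot":[0,0,0]},{"linear":[0.05,0,-3.1],"rot":[0,0,0]}]'
python3 - <<'E'
from station import bot
from h import *
w=bot.capture("wrist");cv2.imwrite("pics/w2.png",w["color"])
E
```

```text
time: 3.2
eef_pos: [0.529, 0.0772, 0.1509]
eef_rot: [-179.9, -0.0, 84.5]
contact_force: [-0.6, -0.9, 1.2]
width: 0.0383
```

View pics/w2.png

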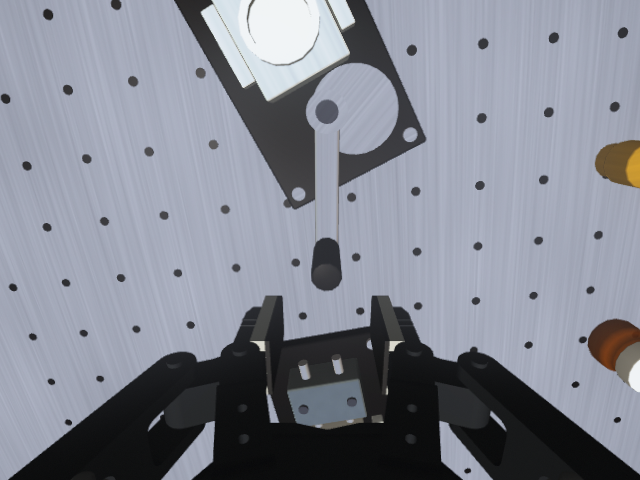

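The knob at (326,277) is centred between the jaws. Next I'll check its radial offset.

```bash
python3 - <<'E'
from station import bot
from h import *
w=bot.capture("wrist");print(onz(w,(326,277),.091),onz(w,(327,111),.045)); e=bot.sense()['eef_pos'];print(e,proj(w,e),proj(w,e+[0,0,-.014]),proj(w,(.529,.076,.091)))
E
```

```text
[0.53068702 0.07587672 0.091     ] [0.53979335 0.16528935 0.045     ]
[0.53001867 0.07733588 0.15243587] [323.56386325 335.43354964] [323.85692977 317.72261366] [323.00307663 277.06094257]
```

```bash
python3 -m pendant '[{"linear":[0,0,-0.6],"rot":[0,0,0]},{"linear":[0,0,-1.2],"rot":[0,0,0]},{"linear":[0,-0.05,-1.8],"rot":[0,0,0]},{"linear":[0,-0.05,-2.3],"rot":[0,0,0]},{"linear":[0,-0.05,-2.8],"rot":[0,0,0]},{"linear":[0,-0.05,-2.8],"rot":[0,0,0]},{"linear":[0,-0.05,-2.8],"rot":[0,0,0]}]'
python3 - <<'E'
from station import bot
from h import *
w=bot.capture("wrist");cv2.imwrite("pics/w3.png",w["color"])
s=bot.sense();p=s['eef_pos'];print(p,s['contact_force'])
P=np.array([.539,.165]);r=p[:2]-P;print(np.hypot(*r),np.degrees(np.arctan2(r[1],r[0])))
th0=np.degrees(np.arctan2(.076-.165,.5305-.539))
for d in range(5,70,5):
  a=np.radians(th0+d); q=P+.0895*np.array([np.cos(a),np.sin(a)]); t=np.array([-np.sin(a),np.cos(a)])
  # tcp leads knob by 10mm (half gap): knob touched by trailing jaw
  print(d,((q+.010*t-p[:2])/.03).round(2),round(d/8,2))
E
```

```text
time: 4.18
eef_pos: [0.5306, 0.0758, 0.0695]
eef_rot: [179.9, -0.0, 84.5]
contact_force: [-0.0, -0.0, -0.4]
width: 0.0389
[0.53064427 0.07581299 0.06946642] [-0.1384912  -0.20634184  0.70664007]
0.08957756721634166 -95.35228618369186
5 [ 0.59 -0.01] 0.62
10 [0.85 0.03] 1.25
15 [1.1  0.09] 1.88
20 [1.35 0.17] 2.5
25 [1.59 0.27] 3.12
30 [1.82 0.4 ] 3.75
35 [2.04 0.54] 4.38
40 [2.24 0.7 ] 5.0
45 [2.43 0.88] 5.62
50 [2.61 1.08] 6.25
55 [2.76 1.29] 6.88
60 [2.9  1.51] 7.5
65 [3.02 1.75] 8.12
```

View pics/w3.png

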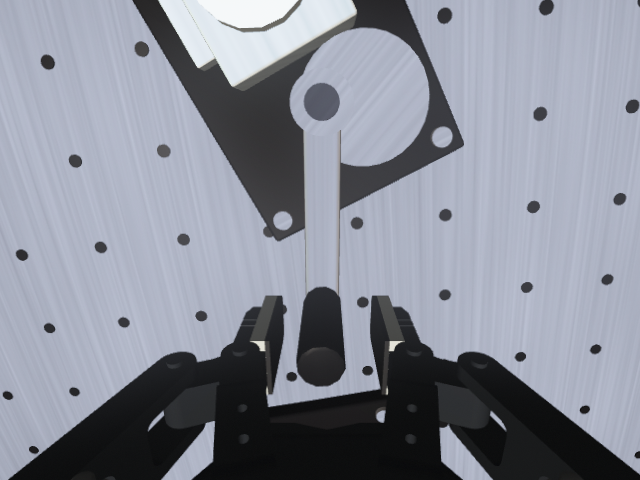

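The post stands between the jaws, centred at about (321,365). I'll drive the first 25° gently, which is below the 30° minimum.

```bash
python3 -m pendant '[{"linear":[0.3,0,0],"rot":[0,0,0.3]},{"linear":[0.6,0,0],"rot":[0,0,0.62]},{"linear":[0.85,0.03,0],"rot":[0,0,1.25]},{"linear":[1.1,0.09,0],"rot":[0,0,1.9]},{"linear":[1.35,0.17,0],"rot":[0,0,2.5]},{"linear":[1.59,0.27,0],"rot":[0,0,3.1]},{"linear":[1.59,0.27,0],"rot":[0,0,3.1]},{"linear":[1.59,0.27,0],"rot":[0,0,3.1]}]'
python3 - <<'E'
from station import bot
from h import *
print(bot.sense()['contact_force'],bot.sense()['eef_pos'])
t=bot.capture("top")["color"]; a=cv2.resize(t[180:300,145:305],None,fx=5,fy=5,interpolation=cv2.INTER_CUBIC)
cv2.imwrite("pics/t4.png",a)
w=bot.capture("wrist");cv2.imwrite("pics/w4.png",w["color"])
c=bot.capture("scene")["color"]; cv2.imwrite("pics/s4.png",cv2.resize(c[170:290,345:475],None,fx=5,fy=5,interpolation=cv2.INTER_CUBIC))
E
```

```text
time: 5.22
eef_pos: [0.5786, 0.0838, 0.0699]
eef_rot: [179.9, -0.0, 109.2]
contact_force: [0.2, 0.4, -0.0]
width: 0.0386
[ 0.22225966  0.40078009 -0.04690403] [0.5785868  0.08383362 0.06990879]
```

View pics/t4.png

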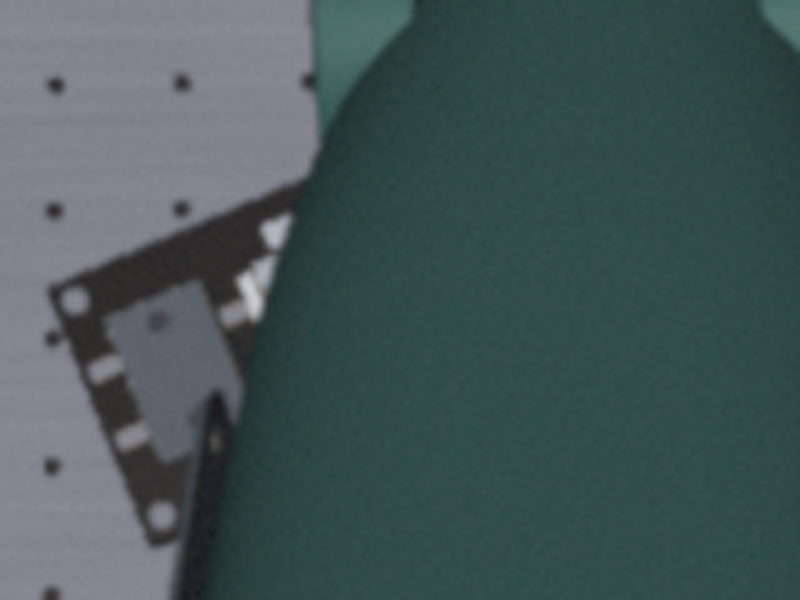

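View pics/w4.png

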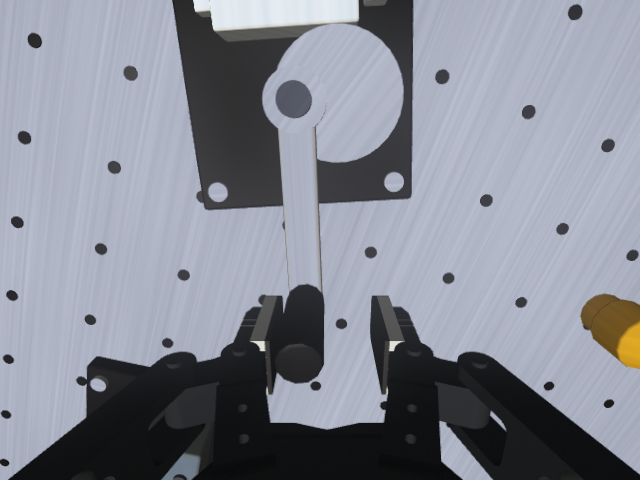

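View pics/s4.png

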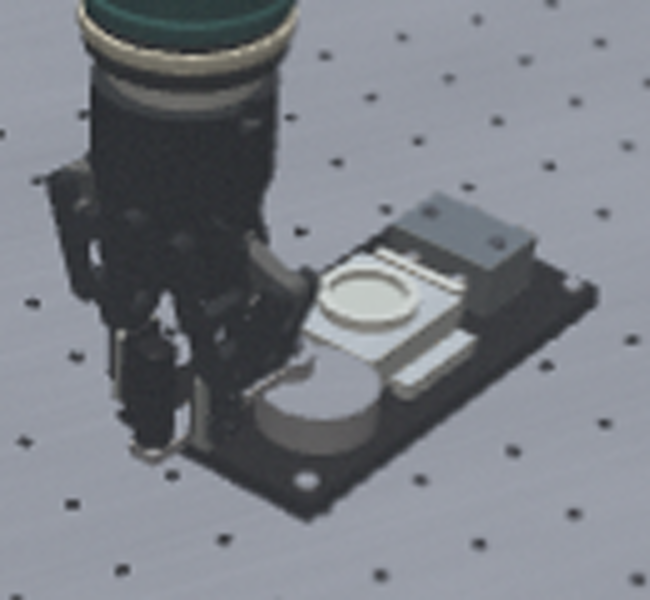

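The lever follows: the post rests on the trailing jaw at about (300,362), and the lever has turned about 25°. The carrier's far edge is now close to the pad. I'll continue in 10° steps.

```bash
cat > m.py <<'E'
import sys
from station import bot
from h import *
s=bot.sense();p=s['eef_pos'];yaw=s['eef_rot'][2]
P=np.array([.539,.165])
n=sys.argv[1]
t=bot.capture("top");c=bot.capture("scene");w=bot.capture("wrist")
A=cv2.resize(t["color"][215:290,145:225],None,fx=5,fy=5,interpolation=cv2.INTER_CUBIC)
B=cv2.resize(c["color"][195:260,405:470],None,fx=6,fy=6,interpolation=cv2.INTER_CUBIC)
H=max(A.shape[0],B.shape[0]);f=lambda I:cv2.copyMakeBorder(I,0,H-I.shape[0],0,0,cv2.BORDER_CONSTANT)
cv2.imwrite(f"pics/m{n}.png",np.hstack([f(A),f(B)]));cv2.imwrite(f"pics/w{n}.png",w["color"])
r=p[:2]-P;th=np.arctan2(r[1],r[0]);lev=np.degrees(th)+95.4-6.4
print("lever est",lev,"F",s['contact_force'],"yaw",yaw)
for d in (2,4,6,8,10,12,15):
  a=np.radians(lev+d-95.4);q=P+.0895*np.array([np.cos(a),np.sin(a)]);tt=np.array([-np.sin(a),np.cos(a)])
  print(d,((q+.010*tt-p[:2])/.03).round(2),round(((84.5+lev+d)-yaw)/8,2))
E
python3 m.py 5
```

```text
lever est 24.92224780844547 F [ 0.13767952 -0.29528405 -0.45465443] yaw 109.2498279485522
2 [0.09 0.05] 0.27
4 [0.18 0.1 ] 0.52
6 [0.27 0.16] 0.77
8 [0.36 0.22] 1.02
10 [0.44 0.28] 1.27
12 [0.53 0.34] 1.52
15 [0.65 0.44] 1.9
```

View pics/m5.png

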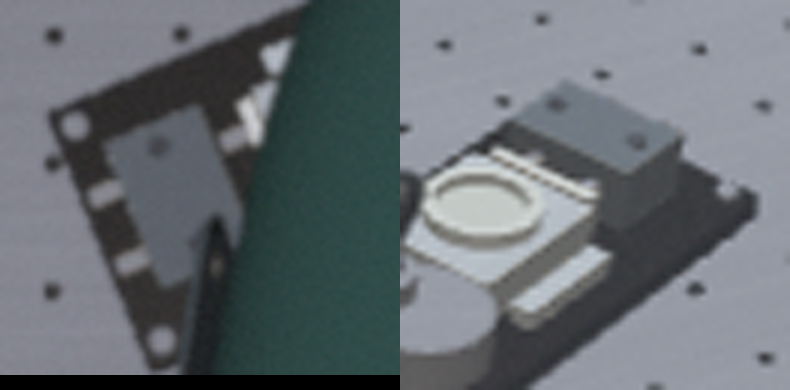

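The pad still stands free of the block, and the carrier is about to touch it, with its edge near (490,155)-(595,205) in the right half. I'll turn another 10°.

```bash
python3 -m pendant '[{"linear":[0.1,0.05,0],"rot":[0,0,0.27]},{"linear":[0.18,0.1,0],"rot":[0,0,0.52]},{"linear":[0.27,0.16,0],"rot":[0,0,0.77]},{"linear":[0.36,0.22,0],"rot":[0,0,1.02]},{"linear":[0.44,0.28,0],"rot":[0,0,1.27]},{"linear":[0.44,0.28,0],"rot":[0,0,1.27]}]'; python3 m.py 6
```

```text
time: 6.28
eef_pos: [0.5907, 0.0919, 0.0694]
eef_rot: [-180.0, -0.0, 119.5]
contact_force: [-5.8, -3.2, 5.1]
width: 0.0384
lever est 34.29161174623442 F [-5.77067137 -3.16267709  5.11615225] yaw 119.525458156387
2 [0.09 0.05] 0.16
4 [0.18 0.11] 0.41
6 [0.26 0.18] 0.66
8 [0.33 0.25] 0.91
10 [0.41 0.32] 1.16
12 [0.48 0.4 ] 1.41
15 [0.58 0.52] 1.78
```

View pics/m6.png

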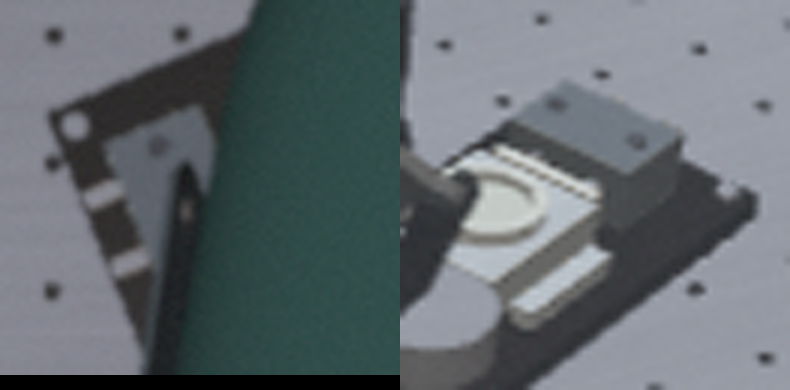

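View pics/w6.png

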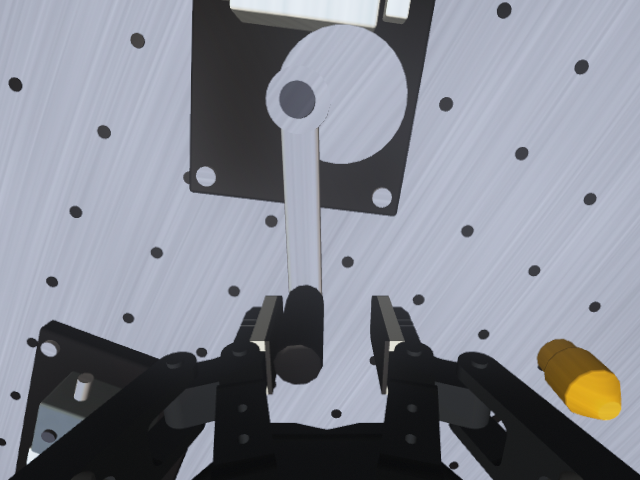

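The force is now about 6.6 N. The back pins' ends in the left half moved from column 90 to about 85, roughly 1-2 mm, so the pad has started to move. I'll add 10° in small rows.

```bash
python3 -m pendant '[{"linear":[0.1,0.05,0],"rot":[0,0,0.16]},{"linear":[0.18,0.11,0],"rot":[0,0,0.41]},{"linear":[0.26,0.18,0],"rot":[0,0,0.66]},{"linear":[0.33,0.25,0],"rot":[0,0,0.91]},{"linear":[0.41,0.32,0],"rot":[0,0,1.16]},{"linear":[0.41,0.32,0],"rot":[0,0,1.16]}]'; python3 m.py 7
```

```text
time: 7.18
eef_pos: [0.6017, 0.1014, 0.0692]
eef_rot: [-179.8, -0.1, 128.9]
contact_force: [-9.6, -2.4, 5.6]
width: 0.0385
lever est 43.59123059671412 F [-9.56001433 -2.43710592  5.61971684] yaw 128.87626972376393
2 [0.09 0.06] 0.15
4 [0.16 0.13] 0.4
6 [0.23 0.21] 0.65
8 [0.29 0.29] 0.9
10 [0.36 0.38] 1.15
12 [0.42 0.47] 1.4
15 [0.5 0.6] 1.78
```

View pics/m7.png

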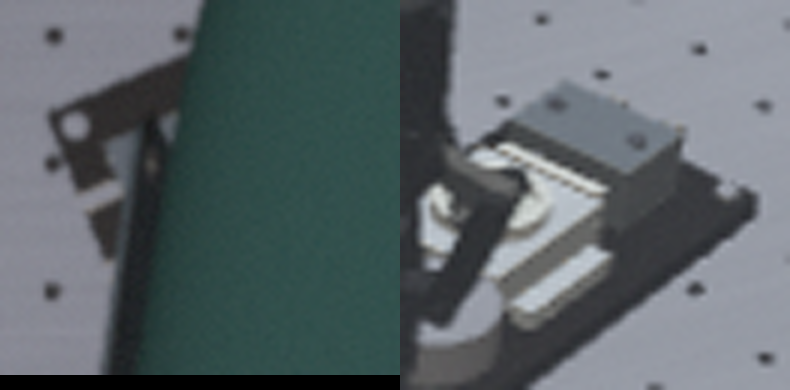

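View pics/w7.png

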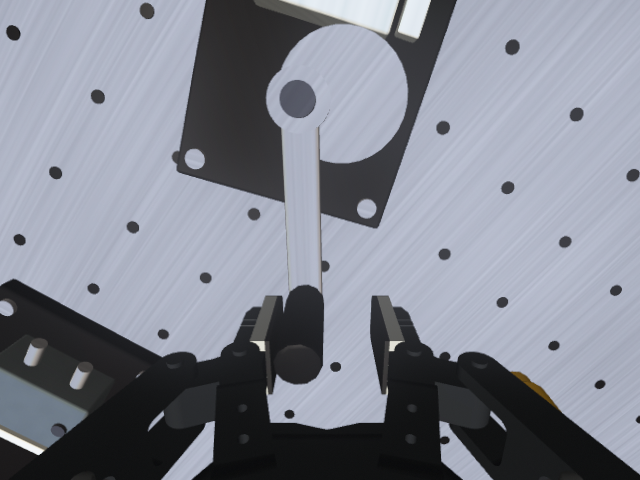

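The force is now 9.9 N, and the pad's right end moved from about (595,190) to (607,186), which suggests about 3-4 mm of travel. I'll back the jaw off the post, rise, and look from above for a proper measurement.

```bash
python3 -m pendant '[{"linear":[-0.13,-0.1,0],"rot":[0,0,0]},{"linear":[-0.26,-0.2,0],"rot":[0,0,0]},{"linear":[-0.26,-0.2,0],"rot":[0,0,0]},{"linear":[-0.26,-0.2,0.4],"rot":[0,0,0]},{"linear":[-0.26,-0.2,1],"rot":[0,0,0]},{"linear":[-0.26,-0.2,2],"rot":[0,0,0]},{"linear":[-0.26,-0.2,3.5],"rot":[0,0,0]},{"linear":[-0.26,-0.2,5.2],"rot":[0,0,0]}]'
python3 -m pendant '[{"linear":[0,0.2,0],"rot":[0,0,-1.2]},{"linear":[-0.3,0.5,0],"rot":[0,0,-2.4]},{"linear":[-0.6,0.8,0],"rot":[0,0,-3.6]},{"linear":[-0.9,1,0],"rot":[0,0,-4.2]},{"linear":[-1,1,0],"rot":[0,0,-4.2]},{"linear":[-1,1,0],"rot":[0,0,-4.2]}]'
python3 - <<'E'
from station import bot
from h import *
print(bot.sense()['contact_force'])
w=bot.capture("wrist");cv2.imwrite("pics/w8.png",w["color"])
t=bot.capture("top");cv2.imwrite("pics/t8.png",t["color"])
E
```

```text
time: 8.32
eef_pos: [0.5936, 0.0954, 0.2273]
eef_rot: [-179.9, -0.1, 128.9]
contact_force: [1.1, 0.7, 0.2]
width: 0.0385
time: 9.07
eef_pos: [0.5638, 0.1253, 0.2278]
eef_rot: [-179.9, -0.1, 95.4]
contact_force: [-0.6, 0.5, -1.0]
width: 0.0382
[-0.57626275  0.4668382  -0.95418365]
```

View pics/w8.png

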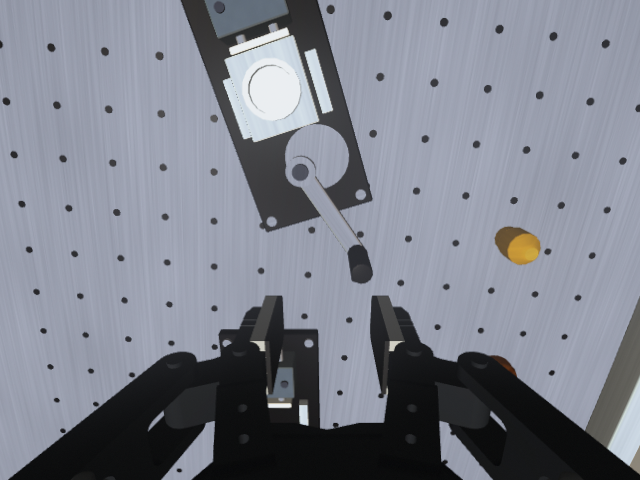

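The lever stayed put with its knob at (361,272), and the carrier touches both the cam and the pad at (258,40). I'll zoom in on the stop.

```bash
python3 - <<'E'
import cv2
a=cv2.imread("pics/w8.png")[0:75,190:300];cv2.imwrite("pics/w8z.png",cv2.resize(a,None,fx=7,fy=7,interpolation=cv2.INTER_CUBIC))
E
```

```text
(no output)
```

View pics/w8z.png

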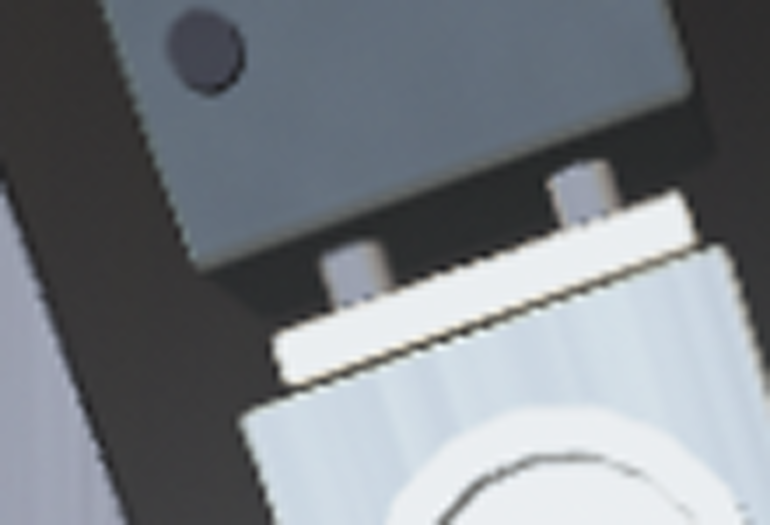

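View pics/t8.png

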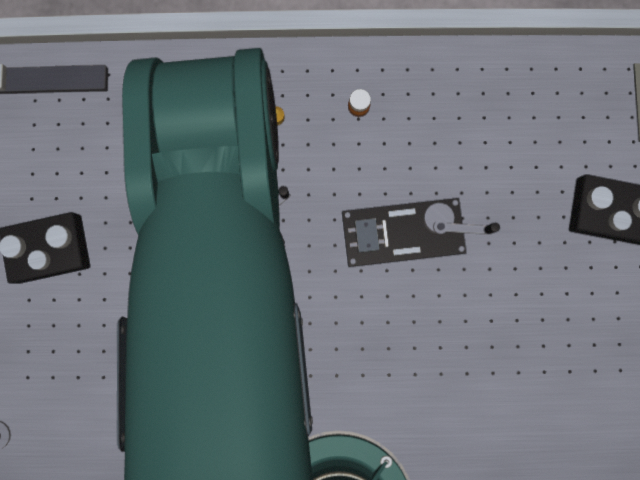

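```bash
python3 - <<'E'
from station import bot
from h import *
w=bot.capture("wrist")
Z=lambda a,b,z:onz(w,(190+a/7,b/7),z)[:2]
y=np.array([np.cos(np.radians(112.5)),np.sin(np.radians(112.5))])
for pt in(.030,.032,.034):
  b=Z(272,335,pt)@y,Z(678,192,pt)@y; f=Z(287,385,pt)@y,Z(697,243,pt)@y
  blk=[Z(203,268,.042)@y,Z(690,92,.042)@y]
  print(pt,"pad thick",np.round(np.subtract(b,f)*1e3,1),"gap from block top edge",np.round(np.subtract(blk,b)*1e3,1))
ca=Z(243,415,.034)@y,Z(725,247,.034)@y;print("carrier->block(=18 free)",np.round(np.subtract(blk,ca)*1e3,1),ca)
print("pad len",np.linalg.norm(Z(272,335,.032)-Z(678,192,.032)),"blk len",np.linalg.norm(Z(203,268,.042)-Z(690,92,.042)))
E
```

```text
0.03 pad thick [5.5 5.7] gap from block top edge [5.8 6. ]
0.032 pad thick [5.5 5.6] gap from block top edge [6.3 6.5]
0.034 pad thick [5.5 5.6] gap from block top edge [6.7 7. ]
carrier->block(=18 free) [13.6 13.9] (np.float64(0.04928154028805487), np.float64(0.04911280850792246))
pad len 0.049546063531618646 blk len 0.05731574737807041
```

Two measurements agree. The gap from pad to block is about 6-7 mm (12 mm free), and carrier to block is 13.7 mm (18 mm free), so the pad is pushed in about 4.3-6 mm. I'll wait a little and check for drift.

```bash
python3 -m pendant '[{"linear":[0,0,0.3],"rot":[0,0,0]},{"linear":[0,0,0],"rot":[0,0,0]},{"linear":[0,0,0],"rot":[0,0,0]},{"linear":[0,0,0],"rot":[0,0,0]},{"linear":[0,0,0],"rot":[0,0,0]},{"linear":[0,0,0],"rot":[0,0,0]}]'
python3 - <<'E'
from station import bot
from h import *
w=bot.capture("wrist");a=cv2.imread("pics/w8.png");b=w["color"]
s,_=cv2.phaseCorrelate(np.float32(a[30:130,220:340,1]),np.float32(b[30:130,220:340,1]));k,_=cv2.phaseCorrelate(np.float32(a[0:29,220:290,1]),np.float32(b[0:29,220:290,1]));print(s,k)
print(cv2.phaseCorrelate(np.float32(a[230:300,330:390,1]),np.float32(b[230:300,330:390,1])))
t=bot.capture("top")["color"];o=cv2.imread("pics/top0.png");print("spare",cv2.phaseCorrelate(np.float32(o[205:250,460:520,1]),np.float32(t[205:250,460:520,1])))
bot.sign_off()
E
```

```text
time: 9.98
eef_pos: [0.564, 0.1252, 0.2274]
eef_rot: [-179.9, -0.1, 95.3]
contact_force: [-0.4, -0.1, 0.8]
width: 0.0385
(-0.35048990936248714, -0.1190925748421705) (-0.34275043311097164, 0.013944280404029286)
((-0.023597191490519975, 0.0014395018427109108), 0.9978703282497547)
spare ((0.1008379502704706, 0.5073013036341791), 0.9850246772059688)
the job is handed in; nothing more can be done
```

I turned the loaded clamp's lever about 44° counter-clockwise in small steps, with the jaws loosely around the post, then let go and raised the gripper clear. I handed the job in at about 10 s of the 35 s; no verdict was reported.

- **Stop pad:** the wrist picture shows the cam, carrier and pad in contact. The pad is pushed in about 4.3 mm going by the carrier-to-block gap, and 5–6 mm going by the pad-to-block gap. The two disagree by about 1–2 mm, probably because the block's edge measured 57 mm instead of 60 mm and the pad's height isn't known exactly. Both are well inside the 2–10 mm range.
- **At rest:** after about 1 s the carrier and block had moved alike in the picture to within 0.15 px, and the lever knob had not moved. The force on the tool was about zero.
- **Empty clamp:** the gripper did not touch it. Its handle shows a 0.5 px shift (about 1 mm) between the first and last top views, which I take to be image noise.

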